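Show the red sample carrier to the inspection camera

ROBOT

A 7-joint arm with a two-finger parallel gripper is mounted at the origin on the work surface. World frame = base frame: x ahead of the robot, y to its left, z up, the work surface at z = 0. Lengths are in m, angles in rad, forces in N, time in s.
With the tool pointing down it reaches from about 0.425 to 0.95 m from the base axis. Payload 4.7 kg.
Tool frame: the origin (TCP) lies midway between the tips of the shut fingers; the grasp point (between the pads) lies ctrl.grip_depth behind it (ctrl.grip_depth is the distance from the TCP to the grasp point, in m); z points along the fingers, x is the direction in which the jaws open and shut, and the axes are right-handed (so a half turn about z gives the same grasp; the last joint's range is limited). The gripper opens to 87 mm and grips with 3 to 60 N. Pads are 19 mm wide; open, the fingers measure 117 mm over their backs; the gripper's body (75 mm by 190 mm) begins 51 mm behind the grasp point.
Start: joints at [-0.029, 0.469, -0.049, 1.532, 0.024, 1.141, -0.082], TCP at [0.675, 0, 0.185] pointing down, gripper open.
Joint ranges: [-2.59, 2.59], [-0.33, 1.99], [-1.39, 1.29], [0.1, 2.45], [-1.04, 4.18], [0.21, 1.99], [-2.66, 2.66]. Speed limits (rad/s): [2.57, 2.57, 3.14, 3.14, 3.14, 3.14, 3.14].

INTERFACE

Orientations are given as a unit quaternion [w, x, y, z].
In Python, from rig import ctrl gives the robot as it stands.
- The arm moves only by the tool arm_command, never from a script. Its argument "targets" is a list of rows, each a list of 7 numbers: the shift along the world's x, y, z in cm, then the turn, a rotation vector about the world's x, y, z in degrees, then the gripper's target within -1 to 1 (fully open at 1, half-way at 0, shut at -1). In form: [[dx, dy, dz, ax, ay, az, fingers], ...]. A call has 1 to 20 rows; each row shifts and turns the pose as measured when the row begins; what a row does not reach is not made up. A row lasts 1/8 s, in which the tool goes at most 62.5 mm and 10.7 degrees, less where a joint would pass 70% of its speed; a pose out of reach is approached as far as the arm can. A call with a gripper value outside its range is refused whole. The fingers move at their own pace and stop on an object; the grip force is fixed at half the most. Time passes only in rows, so rows that do not move let the fingers close. It gives the time, the measured TCP pose, the force and the opening at its end, in the units of the state.
- ctrl.sense(): the state, without advancing time (a new reading comes with each control period).
- ctrl.grab_frame(name): name is "scene" or "side" or "wrist"; returns a dict with "img" (420x560x3 uint8, red, green, blue), "fov_y" (degrees; the focal length in pixels is half the picture's height over the tangent of half this angle, whatever the lens; pixels are square), "cx", "cy" (the principal point, pixels), "rvec" (rotation vector, rad) and "tvec" (3), from world to camera coordinates, as OpenCV has them; the wrist camera has in their place "tool_from_camera" (4x4, takes a point from camera to tool coordinates, whose origin is the TCP and whose axes are the tool frame's). Camera axes: x right, y down, z forward; pixel columns grow to the right and rows downward; lengths in m; the calibration is good to about 2 mm. A picture is of the moment at which its call begins: read the wrist's pose just before it. There is no depth.
- ctrl.sign_off(): hands the job in, once; it reports no verdict.
Trained networks look in the newest picture that a camera, given by its name, has taken for a name from the list of things; names that differ only in an ending like _2 or _b are one class to them, and where a whole thing is asked for, a point or a joint stands for the part that bears it (a point fixed in the world has none). Each returns a list of dicts, best first, with "conf" (0 to 1); they miss things now and then, are a little off and sometimes report something else, mostly with a low value. They report only what shows in the picture. A call takes as long as a camera call.
- ctrl.regions_of(camera, target): "region" (420x560 bool, what is visible of it).
- ctrl.place_of(camera, target): "point" ([x, y, z] in m, in the coordinates of the camera as it stood for that picture, good to about 4 mm: a listed point, or the origin of a listed thing).
The state is a dict: "t": time; "qpos": joint angles; "joint_vel": joint speeds; "joint_torque": joint torques, N m; "position": TCP position; "tcp_rot": TCP orientation; "force": force on the tool from outside, world axes, zero at the start; "moment": the same for the moment, N m; "width": finger opening in m.
Only numpy, scipy, OpenCV 4.12 (cv2) and the standard library are available. Lean on these libraries where they do the work, as an engineer would, in place of code of your own. Each camera call takes 0.05 s, during which the arm holds its last target.

TASK

Take the sample carrier with the red tab out of the rack and hold it up to the inspection camera: tab up, the copper-coloured sample squarely facing the lens and centred in its view, 100 mm in front of the glass. The fingers must never touch the sample, and leave the camera, the other carriers and everything else where they are. Finish while still holding it there, steady in the air.

Things in the scene. Friction and masses are not known exactly. Their poses are not given: they have to be found in the camera images.
- red_tab (a point): Centre of the red grip tab on top of the carrier to pick: a plastic block 14 mm thick (x), 32 mm wide (y), 34 mm tall (z), 83 mm above the carrier's underside. Axes are the carrier's: x out of the face that bears the sample, z up through the tab.
- carrier_red: The whole red carrier, about 80 g, 100 mm tall: aluminium plate 50 mm wide (y), 5 mm thick (x), foot 8 mm thick and 10 mm tall, tab on top. Origin at the centre of its underside, axes as for the tab. It stands loosely upright in a rack slot 22 mm deep, may lean a few degrees, and is drawn straight up.
- chip_red: Round copper-coloured sample on one face of the red carrier (30 mm across, black rim ring 36 mm, small greenish square in its middle). Origin at the centre of its outer face, 43 mm straight below the tab's centre and 4.5 mm out along x from the plate's middle plane; x points out of the sample, z up to the tab. The carrier's back is bare aluminium.
- lens (a point): Centre of the camera lens's front glass (48 mm dark steel rim, black barrel 30 mm long, white head 90 x 52 x 52 mm). The camera looks along this point's -x, sloping 14 to 35 degrees down; y level, z up in its picture. Rightly shown, the sample's centre lies at x = -0.100 m here and its x, y, z axes are parallel to these. Glass 180 to 300 mm up; height, slope, place, bearing vary. Not to be moved.
- camstand: The camera's stand: heavy grey foot plate 170 x 150 x 14 mm, steel column 26 mm thick and 444 mm tall standing 60 mm along its +x; origin on the table under the foot (10 mm from its middle along -x). The camera looks to its -x side. Fixed; carries the head.
- rack: Grey rack block 60 x 230 x 30 mm, fixed to the table; origin at the centre of its underside. Three slots in a row along its y at -72, 0 and 72 mm, each 11 mm (x) by 53 mm (y), floor 8 mm above the table. One carrier stands in each, all with the sample to the rack's +x side; the order of the colours changes.
- carrier_blue: Like carrier with a blue tab, in another slot of the rack; origin at the centre of its underside. Stays there.
- carrier_yellow: Like carrier with a yellow tab, in another slot of the rack; origin at the centre of its underside. Stays there.
- vial_mid (a point): Amber glass vial with white cap standing on the table, 32 mm across, 65 mm tall; point half-way up. Bystander.
- dish: Shallow clear glass dish, 90 mm across, 22 mm tall; origin at the centre of its underside. Bystander.
- driver_grip (a point): Red-handled screwdriver lying on the table, 160 mm long; point in its handle. Bystander.
- marker_mid (a point): Blue marker rod lying on the table, 12 mm thick, about 130 mm long; point at its middle. Bystander.

How it is judged:
On the way:
1. the red carrier is out of the rack, held by the gripper (z of chip_red in the frame of rack above 0.08 m and contact force between carrier_red and rack below 0.05 N and contact force between carrier_red and the fingers above 1 N), for 0.2 s.
At the end, for the whole second after the job is handed in: Red carrier held still in the fingers, tab up, over 80 mm high, touching neither rack nor camera; sample within 20 mm of the lens axis (each way), 80-120 mm from the glass, square within 0.22 rad. Lens moved under 10 mm, other carriers 20 mm, vial, dish, screwdriver, marker 30 mm (contact force between carrier_red and the fingers above 1 N and contact force between carrier_red and rack below 0.05 N and contact force between carrier_red and camstand below 0.05 N and x of chip_red in the frame of lens between -0.12 and -0.08 m and y of chip_red in the frame of lens between -0.02 and 0.02 m and z of chip_red in the frame of lens between -0.02 and 0.02 m and angle between the x axis of chip_red and the x axis of lens, either way round below 0.22 rad and angle between the z axis of chip_red and the z axis of lens, either way round below 0.22 rad and x of lens in the frame of chip_red above 0.05 m and angle between chip_red's own z axis and vertical below 1.1 rad and height (world z) of chip_red above 0.08 m and linear speed of carrier_red below 0.03 m/s and angular speed of carrier_red below 0.2 rad/s and distance of lens from where it was at the start of the episode below 0.01 m and distance of each of carrier_blue, carrier_yellow from where it was at the start of the episode below 0.02 m and distance of each of vial_mid, dish, driver_grip, marker_mid from where it was at the start of the episode below 0.03 m); the arm keeps its last pose, push and grip.
It fails at once if the fingers touch the sample (contact force between chip_red and the fingers above 0.5 N).
It fails at once if the camera is shifted (distance of lens from where it was at the start of the episode above 0.01 m).
It fails at once if another carrier is shifted by 20 mm (distance of any of carrier_blue, carrier_yellow from where it was at the start of the episode above 0.02 m).
It fails at once if the vial, dish, screwdriver or marker is shifted by 30 mm (distance of any of vial_mid, dish, driver_grip, marker_mid from where it was at the start of the episode above 0.03 m).
It also fails if it takes over 32 s, if anything falls off the work surface, if the arm or the gripper's body presses on something with over 40 N, if the wrist force passes 120 N, or if a joint passes its speed limit or range.

## Working session

There is one attempt and no reset: what is moved stays moved. The work goes in short steps, Python scripts to look and compute and a tool call to move; the robot and the scene stay as the last step left them, time stands still between calls to the robot, and variables do not carry over. Pictures are saved under pics/ and viewed, and the job is handed in when it is done.

Besides the shell and the picture viewer there is one more tool, called after "Call:" by a JSON object that holds its "op" and its "data", one argument or row to a line. arm_command: Moves the arm, as the interface text tells. Its arguments: {"type":"object","properties":{"targets":{"type":"array"}},"required":["targets"]}

```bash
ls; mkdir -p pics; cat > h.py <<'E'
import numpy as np,cv2
from rig import ctrl
from scipy.spatial.transform import Rotation as R
def q2R(q): return R.from_quat([q[1],q[2],q[3],q[0]]).as_matrix()
def cam(name):
    s=ctrl.sense(); f=ctrl.grab_frame(name)
    if name=='wrist':
        T=np.eye(4);T[:3,:3]=q2R(s['tcp_rot']);T[:3,3]=s['position']
        f['W']=T@np.array(f['tool_from_camera'])
    else:
        M=np.eye(4);M[:3,:3]=cv2.Rodrigues(np.array(f['rvec'],float))[0];M[:3,3]=np.ravel(f['tvec']);f['W']=np.linalg.inv(M)
    return f
def save(f,n): cv2.imwrite('pics/'+n,f['img'][:,:,::-1])
def place(f,name,t):
    r=ctrl.place_of(name,t)
    return [(round(d['conf'],2),(f['W']@np.r_[d['point'],1])[:3].round(4)) for d in r[:2]]
E
python3 - <<'E'
from h import *
print(ctrl.grip_depth,ctrl.sense())
for c in ['scene','side','wrist']:
    f=cam(c);save(f,c+'0.png')
    for t in ['red_tab','carrier_red','chip_red','lens','camstand','rack','carrier_blue','carrier_yellow','vial_mid','dish','driver_grip','marker_mid']: print(c,t,place(f,c,t))
E
```

```text
pics
0.0187 {'t': 0.0, 'qpos': array([-0.0289125 ,  0.4694354 , -0.04860529,  1.53370542,  0.02413055,
        1.14102357, -0.08233076]), 'joint_vel': array([ 0.00089049,  0.00068554,  0.00109362,  0.00105874, -0.00018551,
       -0.00156388,  0.00148035]), 'joint_torque': array([ 8.49551179e-05, -5.07972229e+01, -8.03461717e-02, -2.36155879e+01,
       -6.12773141e-02,  3.78107757e-02,  1.50727069e-04]), 'position': array([6.74311049e-01, 1.13813934e-05, 1.84398775e-01]), 'tcp_rot': array([ 4.89252096e-05,  9.99999507e-01,  1.78019590e-05, -9.91242665e-04]), 'force': array([ 0.06666529, -0.55254778,  0.47547329]), 'moment': array([-0.01710478, -0.03317469, -0.00921576]), 'width': 0.08726446300973599}
scene red_tab [(0.64, array([ 0.5817, -0.3099,  0.0941]))]
scene carrier_red [(0.88, array([ 0.5819, -0.3068,  0.0093])), (0.55, array([0.6646, 0.256 , 0.2524]))]
scene chip_red [(0.63, array([ 0.5891, -0.3034,  0.0539]))]
scene lens [(0.93, array([0.663 , 0.2515, 0.2512])), (0.45, array([0.7381, 0.3363, 0.0021]))]
scene camstand [(0.64, array([ 0.7369,  0.3331, -0.0019])), (0.4, array(
[... 1016 characters left out ...]
)]
side carrier_yellow [(0.51, array([ 0.553 , -0.1652,  0.0074])), (0.43, array([ 0.5676, -0.2366,  0.0018]))]
side vial_mid []
side dish [(0.86, array([ 0.7556, -0.0549, -0.002 ]))]
side driver_grip [(0.55, array([0.339 , 0.3017, 0.0109]))]
side marker_mid [(0.62, array([ 4.798e-01, -4.874e-01, -2.000e-04]))]
wrist red_tab []
wrist carrier_red []
wrist chip_red [(0.32, array([ 0.5687, -0.2365, -0.0015]))]
wrist lens []
wrist camstand []
wrist rack [(0.7, array([ 0.5677, -0.236 , -0.0024]))]
wrist carrier_blue [(0.77, array([ 0.5634, -0.236 ,  0.0095]))]
wrist carrier_yellow []
wrist vial_mid []
wrist dish [(0.98, array([ 0.7474, -0.0536,  0.0052]))]
wrist driver_grip []
wrist marker_mid []
```

View pics/scene0.png

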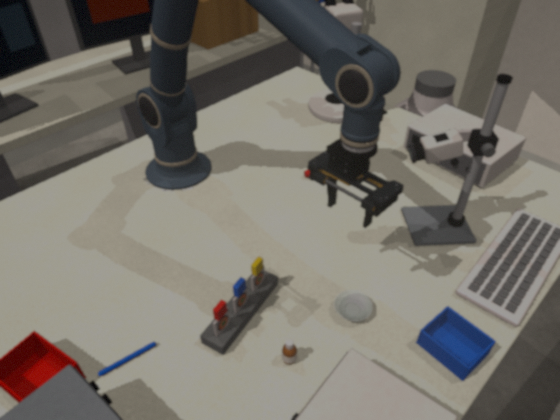

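View pics/side0.png

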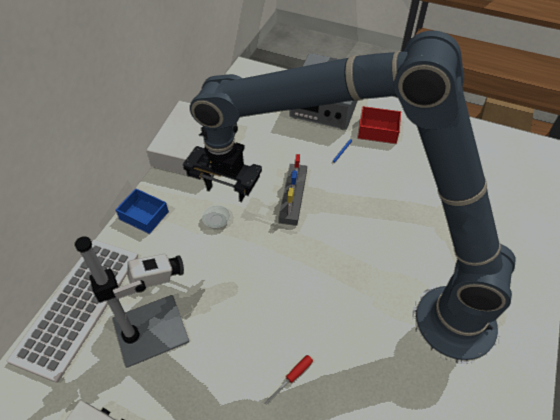

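View pics/wrist0.png

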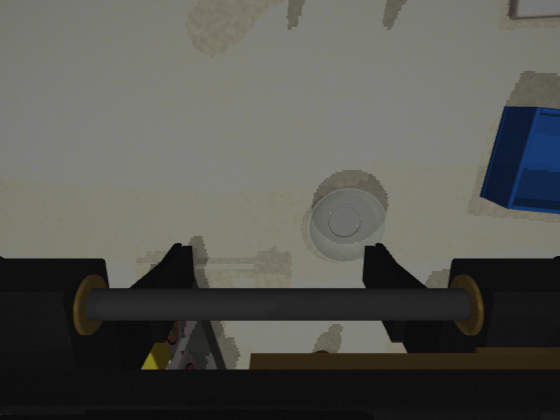

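The scene picture shows the red tab at about (221,310), blue (240,288), yellow (258,266), with the samples facing +x. The side picture shows the lens at (178,265) and the stand foot around (150,325). The wrist view shows only the dish and part of the rack. Next I'll zoom in on the camera to get its bearing.

```bash
python3 - <<'E'
from h import *
print(ctrl.sense()['t'])
D={}
for c in ['scene','side']:
    f=cam(c); D[c+'W']=f['W'];D[c+'k']=np.array([210/np.tan(np.radians(f['fov_y']/2)),f['cx'],f['cy']]); D[c+'img']=f['img']
np.savez('cal.npz',**D)
a=cv2.resize(D['sceneimg'][60:250,390:540],None,fx=4,fy=4,interpolation=cv2.INTER_CUBIC)
b=cv2.resize(D['sideimg'][230:370,70:200],None,fx=4,fy=4,interpolation=cv2.INTER_CUBIC)
for im,x0,y0,n in((a,390,60,'a'),(b,70,230,'b')):
    for i in range(0,im.shape[1],80): cv2.putText(im,str(x0+i//4),(i,10),0,.35,(255,0,0),1); im[::4,i]=[255,0,0]
    for i in range(0,im.shape[0],80): cv2.putText(im,str(y0+i//4),(0,i+10),0,.35,(255,0,0),1); im[i,::4]=[255,0,0]
    im=im[:600]
    cv2.imwrite('pics/zoom_%s.png'%n,im[:,:,::-1])
E
```

```text
1.95
```

View pics/zoom_a.png

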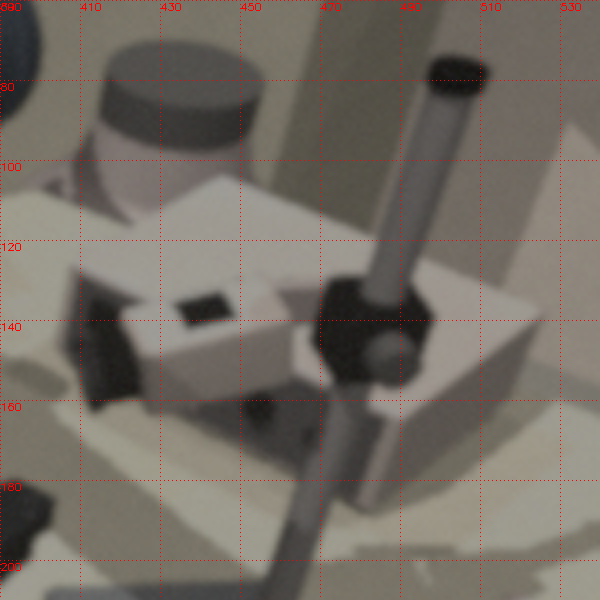

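View pics/zoom_b.png

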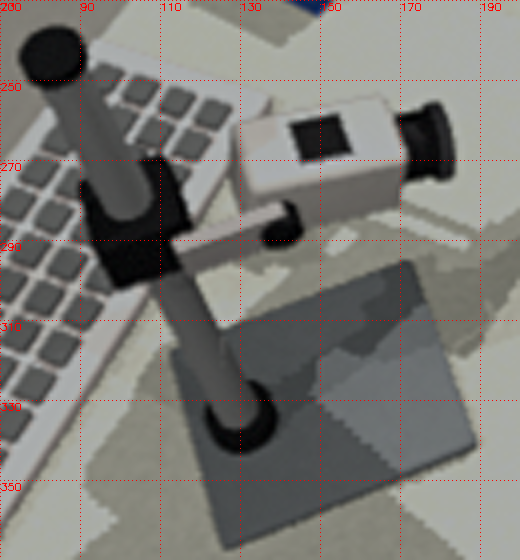

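```bash
cat > fit.py <<'E'
import numpy as np
from scipy.optimize import least_squares
D=np.load('cal.npz')
def proj(c,P):
    M=np.linalg.inv(D[c+'W']);p=P@M[:3,:3].T+M[:3,3];k=D[c+'k'];return p[:,:2]/p[:,2:]*k[0]+k[1:]
def ray(c,uv,z):
    k=D[c+'k'];W=D[c+'W'];d=W[:3,:3]@np.array([(uv[0]-k[1])/k[0],(uv[1]-k[2])/k[0],1]);o=W[:3,3];return (o+d*(z-o[2])/d[2])
for c in('scene','side'):print(c,D[c+'W'][:3,3],D[c+'k'])
C=np.array([ray('side',u,.014) for u in[(173,295),(189,341),(126,367),(113.5,317)]]);print(C.round(4))
for i in range(4):
    e=C[(i+1)%4]-C[i];print('edge',np.linalg.norm(e).round(4),np.degrees(np.arctan2(e[1],e[0])).round(1))
def frame(yaw,p):
    x=np.array([np.cos(yaw)*np.cos(p),np.sin(yaw)*np.cos(p),np.sin(p)]);y=np.array([-np.sin(yaw),np.cos(yaw),0]);return np.stack([x,y,np.cross(x,y)],1)
L=np.array([[0,0,0],[.03,.026,.026],[.03,-.026,.026],[.12,.026,.026],[.12,-.026,.026],[.03,.026,-.026],[.03,-.026,-.026]])
def pts(v): return L@frame(v[3],v[4]).T+v[:3]
if __name__=='__main__':
    v=np.r_[.6635,.253,.2515,np.radians(50),np.radians(25)]
    for c in('scene','side'):print(c,proj(c,pts(v)).round(1).tolist())
E
python3 fit.py
```

```text
scene [ 1.08613355 -0.63211199  0.88526675] [455.987724   281.12940168 215.67882938]
side [0.20461634 0.75596321 1.27605479] [511.12310888 277.82578341 201.30334062]
[[0.7352 0.236  0.014 ]
 [0.629  0.3363 0.014 ]
 [0.7411 0.4585 0.014 ]
 [0.8485 0.3557 0.014 ]]
edge 0.1461 136.6
edge 0.1658 47.5
edge 0.1487 -43.7
edge 0.1648 -133.4
scene [[410.6, 153.2], [416.5, 134.4], [423.6, 146.2], [452.8, 118.6], [461.4, 130.1], [421.4, 150.1], [428.5, 162.1]]
side [[180.0, 262.5], [174.9, 265.5], [167.2, 248.3], [136.2, 270.8], [129.2, 252.7], [169.1, 280.0], [161.7, 262.9]]
```

```bash
cat > fit2.py <<'E'
from fit import *
ob={'side':{1:(170,271),2:(164,254),3:(132,278),4:(129,260),5:(170,282)},'scene':{1:(420,137),2:(428,149),3:(455,129),4:(463,140),6:(427,163)}}
net=np.array([.6635,.253,.2515])
def res(v,full=False):
    P=pts(v[:5]);r=[]
    for i,c in enumerate(ob):
        q=proj(c,P)+v[5+2*i:7+2*i]   # per-view calibration offset
        for k,u in ob[c].items(): r+=list((q[k]-u)/1.0)
    if full:return np.array(r).reshape(-1,2)
    return np.r_[r,v[5:]/1.0,(v[:3]-net)/.003]
s=least_squares(res,np.r_[net,np.radians([47,22]),0,0,0,0],loss='soft_l1')
print(s.x[:3].round(4),np.degrees(s.x[3:5]).round(1),s.x[5:].round(2));print(res(s.x,True).round(1).tolist())
cov=np.linalg.inv(s.jac.T@s.jac);print(np.sqrt(np.diag(cov))[:3],np.degrees(np.sqrt(np.diag(cov))[3:5]))
E
python3 fit2.py|tail -3
```

```text
[0.6634 0.2544 0.248 ] [47.8 13.4] [-0.11  0.46  0.07  0.15]
[[1.6, -1.8], [0.8, -2.3], [-0.5, 0.7], [-3.5, 0.3], [0.1, 0.5], [-0.4, -0.1], [-2.1, -0.2], [1.8, -0.9], [1.6, -0.2], [-0.5, 3.1]]
[0.00194797 0.00223932 0.0027873 ] [1.38353502 1.33145796]
```

Call:
{"op": "arm_command", "data": {
  "targets": [
    [-1.5, -5, 0.5, 0, 0, 2.1, 1],
    [-1.5, -5, 0.5, 0, 0, 2.1, 1],
    [-1.5, -5, 0.5, 0, 0, 2.1, 1],
    [-1.5, -5, 0.5, 0, 0, 2.1, 1],
    [-1.5, -5, 0.5, 0, 0, 2.1, 1],
    [-1.6, -5, 0, 0, 0, 2, 1],
    [0, 0, 0, 0, 0, 0, 1]
  ]
}}

```text
t: 2.92
position: [0.5796, -0.3076, 0.2116]
tcp_rot: [0.0, 0.993, 0.114, 0.0]
force: [0.1, 0.2, 0.3]
width: 0.087
```

```bash
python3 - <<'E'
from h import *
s=ctrl.sense();print(s['t'],s['position'],R.from_matrix(q2R(s['tcp_rot'])).as_rotvec(True))
f=cam('wrist');save(f,'wrist1.png');np.savez('w1.npz',W=f['W'],fov=f['fov_y'],cx=f['cx'],cy=f['cy'])
print(np.array(f['tool_from_camera']).round(3))
for t in ['red_tab','carrier_red','chip_red']: print(t,place(f,'wrist',t))
E
```

```text
2.925 [ 0.57956715 -0.30755888  0.21155003] [1.78782205e+02 2.05079813e+01 4.42545804e-02]
[[ 1.     0.    -0.    -0.   ]
 [-0.     0.958  0.285 -0.079]
 [ 0.    -0.285  0.958 -0.199]
 [ 0.     0.     0.     1.   ]]
red_tab [(0.93, array([ 0.5828, -0.3038,  0.0932]))]
carrier_red [(0.71, array([ 0.5689, -0.2371, -0.0018])), (0.61, array([ 0.5845, -0.3021,  0.0095]))]
chip_red []
```

View pics/wrist1.png

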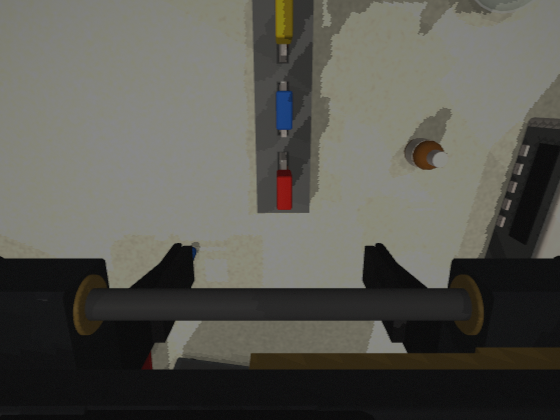

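The red tab is at (285,190) in the wrist view, slightly right of the finger midline at 280. The rack edges run parallel to the image columns, so the yaw is good. I'll descend now.

Call:
{"op": "arm_command", "data": {
  "targets": [
    [0.32, 0.38, -3, 0, 0, 0, 1],
    [0, 0, -4, 0, 0, 0, 1],
    [0, 0, -3.5, 0, 0, 0, 1],
    [0, 0, -2, 0, 0, 0, 1],
    [0, 0, -0.6, 0, 0, 0, 1],
    [0, 0, 0, 0, 0, 0, 1]
  ]
}}

```text
t: 3.88
position: [0.5933, -0.2819, 0.0784]
tcp_rot: [-0.003, 0.992, 0.129, 0.004]
force: [-0.8, 0.7, 0.5]
width: 0.087
```

```bash
python3 - <<'E'
from h import *
s=ctrl.sense();print(s['t'],s['position'],s['force'])
f=cam('scene');im=cv2.resize(f['img'][200:370,170:320],None,fx=4,fy=4,interpolation=cv2.INTER_CUBIC)[:600];cv2.imwrite('pics/s2.png',im[:,:,::-1])
E
```

```text
3.875 [ 0.59331561 -0.2818592   0.07843375] [-0.75743002  0.72998862  0.48570722]
```

View pics/s2.png

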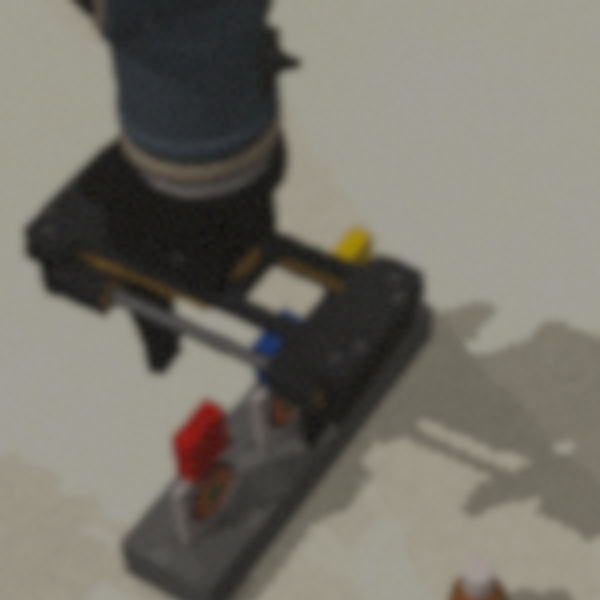

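The scene view shows the gripper has drifted about 2.5 cm towards blue during the descent, with nothing touched (force under 1 N). I'll correct it.

Call:
{"op": "arm_command", "data": {
  "targets": [
    [-0.5, -1.1, 0, 0, 0, -0.8, 1],
    [-0.5, -1.1, 0, 0, 0, -0.8, 1],
    [0, 0, 0, 0, 0, 0, 1]
  ]
}}

```text
t: 4.3
position: [0.584, -0.3071, 0.0817]
tcp_rot: [-0.001, 0.993, 0.114, 0.006]
force: [0.2, 0.7, 0.3]
width: 0.0873
```

```bash
python3 - <<'E'
from h import *
s=ctrl.sense();print(s['t'],s['position'],s['force'],s['joint_vel'].round(3));M=q2R(s['tcp_rot']);print(M.round(4), s['qpos'].round(3))
E
```

```text
4.3 [ 0.58404204 -0.30713774  0.08169288] [0.19213639 0.7430383  0.29344631] [-0.002 -0.004 -0.015 -0.002 -0.008  0.    -0.   ]
[[ 0.974   0.2261  0.0125]
 [ 0.2261 -0.9741  0.0042]
 [ 0.0131 -0.0012 -0.9999]] [ 0.439  0.535 -0.02   1.681  0.002  0.916  0.649]
```

Call:
{"op": "arm_command", "data": {
  "targets": [
    [-0.12, 0.3, -0.5, 0, 0.7, 0, 1],
    [0, 0, 0, 0, 0, 0, 1]
  ]
}}

```text
t: 4.55
position: [0.5828, -0.304, 0.0767]
tcp_rot: [-0.002, 0.994, 0.114, 0.0]
force: [-0.6, 0.4, 0.0]
width: 0.0872
```

```bash
python3 - <<'E'
from h import *
s=ctrl.sense();print(s['t'],s['position'],s['force']);M=q2R(s['tcp_rot']);print(M.round(4))
f=cam('wrist');save(f,'w3.png')
f=cam('scene');im=cv2.resize(f['img'][230:370,150:300],None,fx=4,fy=4,interpolation=cv2.INTER_CUBIC)[:600];cv2.imwrite('pics/s3.png',im[:,:,::-1])
E
```

```text
4.55 [ 0.58280579 -0.30400579  0.0766676 ] [-0.63044309  0.35739529  0.03368644]
[[ 0.9742  0.2256  0.    ]
 [ 0.2256 -0.9742  0.0045]
 [ 0.0011 -0.0043 -1.    ]]
```

View pics/s3.png

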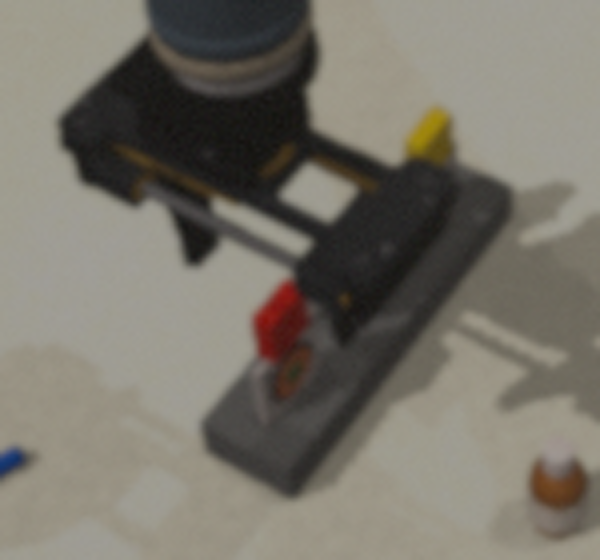

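View pics/w3.png

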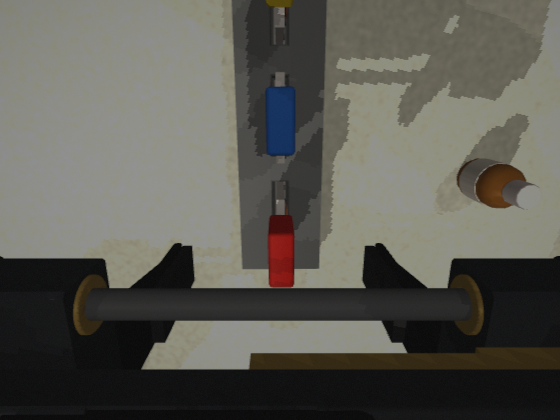

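```bash
python3 - <<'E'
from h import *
f=cam('wrist');Wi=np.linalg.inv(f['W']);k=210/np.tan(np.radians(f['fov_y']/2))
def pr(p):
    p=Wi@np.r_[p,1];return (p[:2]/p[2]*k+[f['cx'],f['cy']]).round(1)
M=q2R(ctrl.sense()['tcp_rot']);ry=-M[:,1];c=np.array([.5828,-.3038,.091])
for n,d in(('top -y',(-.016,.017)),('top +y',(.016,.017)),('bot +y',(.016,-.017))): print(n,pr(c+ry*d[0]+[0,0,d[1]]))
print(place(f,'wrist','red_tab'), ctrl.sense()['position'])
E
```

```text
top -y [278.4 283.7]
top +y [278.4 228.1]
bot +y [278.3 209. ]
[(0.89, array([ 0.5828, -0.3061,  0.0876]))] [ 0.58303104 -0.30460147  0.07723979]
```

The tab is centred between the jaws, at (281,250) against 278 predicted, and pixel and network estimates agree to about 2 mm. I'll close the gripper.

Call:
{"op": "arm_command", "data": {
  "targets": [
    [0.1, -0.2, 0, 0, 0, 0, 0.2],
    [0, 0, 0, 0, 0, 0, -0.4],
    [0, 0, 0, 0, 0, 0, -1],
    [0, 0, 0, 0, 0, 0, -1],
    [0, 0, 0, 0, 0, 0, -1],
    [0, 0, 0, 0, 0, 0, -1]
  ]
}}

```text
t: 5.5
position: [0.5842, -0.3066, 0.0773]
tcp_rot: [-0.002, 0.994, 0.113, 0.001]
force: [-0.0, 0.5, -0.2]
width: 0.0349
```

```bash
python3 - <<'E'
from h import *
s=ctrl.sense();print(s['t'],s['position'],s['force'],s['width']);M=q2R(s['tcp_rot']);print(M.round(4))
f=cam('wrist');save(f,'w4.png')
E
```

```text
5.5 [ 0.58424315 -0.30657902  0.07730775] [-0.04863854  0.52061342 -0.19256513] 0.03490299835046979
[[ 0.9742  0.2255  0.0012]
 [ 0.2255 -0.9742  0.0037]
 [ 0.002  -0.0033 -1.    ]]
```

View pics/w4.png

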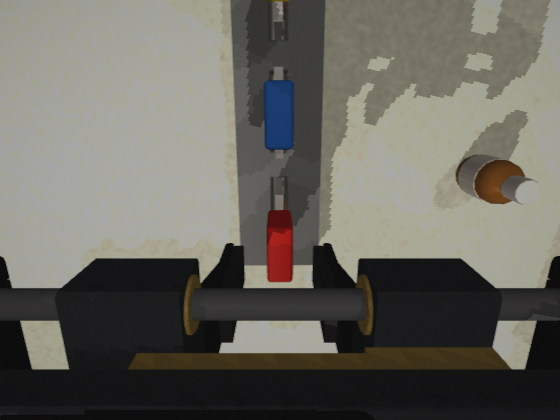

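The red tab sits at (280,245), centred between the fingers at 230 and 330, which are still closing. I'll keep closing.

Call:
{"op": "arm_command", "data": {
  "targets": [
    [0, 0, 0, 0, 0, 0, -1],
    [0, 0, 0, 0, 0, 0, -1],
    [0, 0, 0, 0, 0, 0, -1],
    [0, 0, 0, 0, 0, 0, -1]
  ]
}}

```text
t: 6.05
position: [0.5842, -0.3066, 0.0773]
tcp_rot: [-0.002, 0.994, 0.114, 0.001]
force: [0.2, -0.2, 0.4]
width: 0.001
```

```bash
python3 - <<'E'
from h import *
s=ctrl.sense();print(s['t'],s['width'])
f=cam('wrist');save(f,'w5.png')
f=cam('scene');im=cv2.resize(f['img'][230:370,150:300],None,fx=4,fy=4,interpolation=cv2.INTER_CUBIC)[:600];cv2.imwrite('pics/s5.png',im[:,:,::-1])
E
```

```text
6.05 0.0009578792872538568
```

View pics/s5.png

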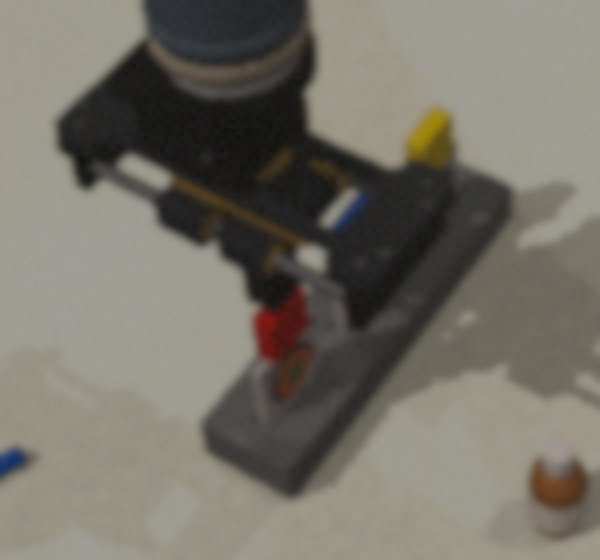

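View pics/w5.png

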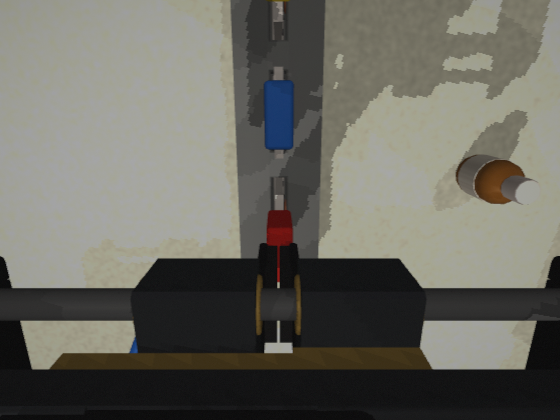

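```bash
python3 - <<'E'
from h import *
d=np.load('w1.npz');print(d['fov'],210/np.tan(np.radians(d['fov']/2)),d['cx'],d['cy'])
s=ctrl.sense();f=cam('wrist');k=210/np.tan(np.radians(d['fov']/2));Wi=np.linalg.inv(f['W'])
def pr(p):
    p=Wi@np.r_[p,1];return (p[:2]/p[2]*k+[f['cx'],f['cy']]).round(1)
print('tcp',pr(s['position']))
from fit import proj
p=s['position']
for z in(0,.0187,.03):print(z,proj('scene',np.array([p+[0,0,z]])),proj('side',np.array([p+[0,0,z]])))
t=np.array([[.5835,-.305,.108]]);print('tabtop',proj('scene',t),proj('side',t))
g=cam('side');im=cv2.resize(g['img'][110:250,220:370],None,fx=4,fy=4,interpolation=cv2.INTER_CUBIC);cv2.imwrite('pics/d6.png',im[:,:,::-1])
E
```

```text
62.33837241979527 347.1724479275909 277.9833199087161 206.4280664355412
tcp [278.4 236.5]
scene [ 1.08613355 -0.63211199  0.88526675] [455.987724   281.12940168 215.67882938]
side [0.20461634 0.75596321 1.27605479] [511.12310888 277.82578341 201.30334062]
[[0.7352 0.236  0.014 ]
 [0.629  0.3363 0.014 ]
 [0.7411 0.4585 0.014 ]
 [0.8485 0.3557 0.014 ]]
edge 0.1461 136.6
edge 0.1658 47.5
edge 0.1487 -43.7
edge 0.1648 -133.4
0 [[220.52365466 314.06652106]] [[296.75511007 162.81895321]]
0.0187 [[219.69304756 308.76231905]] [[296.93915376 158.78221516]]
0.03 [[219.18056889 305.48966415]] [[297.05197274 156.30769041]]
tabtop [[219.49133145 304.64988124]] [[297.09522631 156.54593129]]
```

View pics/d6.png

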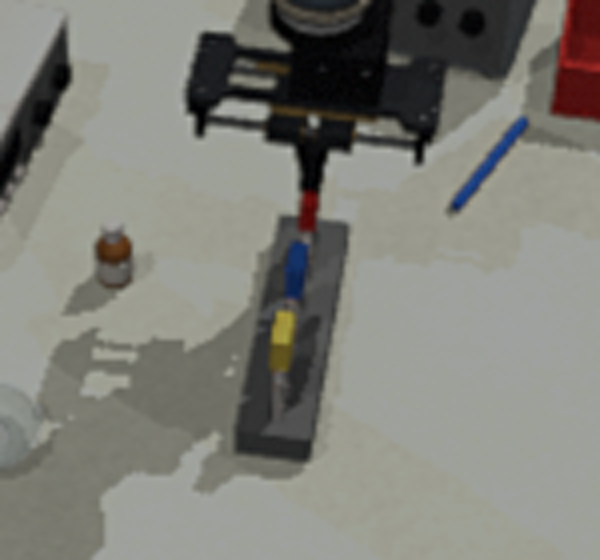

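Surprise: the fingers shut fully (1 mm) just above the tab. A thin red strip shows between them in the wrist view at (278,265), and the side view puts the tips at the tab's top edge, about (297,158). So the real fingertips are about 31–37 mm above the reported TCP. I'll reopen, then go lower with camera checks.

Call:
{"op": "arm_command", "data": {
  "targets": [
    [0, 0, 0, 0, 0, 0, 0.1],
    [0, 0, 0, 0, 0, 0, 0.1],
    [0, 0, 0, 0, 0, 0, 0.1],
    [0, 0, 0, 0, 0, 0, 0.1],
    [0, 0, 0, 0, 0, 0, 0.1],
    [0, 0, 0, 0, 0, 0, 0.1]
  ]
}}

```text
t: 7.0
position: [0.5843, -0.3066, 0.0773]
tcp_rot: [-0.002, 0.994, 0.113, 0.001]
force: [-0.1, 0.5, -0.1]
width: 0.0457
```

```bash
python3 - <<'E'
from h import *
s=ctrl.sense();print(s['t'],s['width'],s['position'],s['force'])
f=cam('wrist');save(f,'w7.png');print(place(f,'wrist','red_tab'),place(f,'wrist','chip_red'))
E
```

```text
7.0 0.04572553944914162 [ 0.58425186 -0.30656686  0.07732229] [-0.11508261  0.5198626  -0.12439372]
[(0.59, array([ 0.586 , -0.3078,  0.0882]))] []
```

View pics/w7.png

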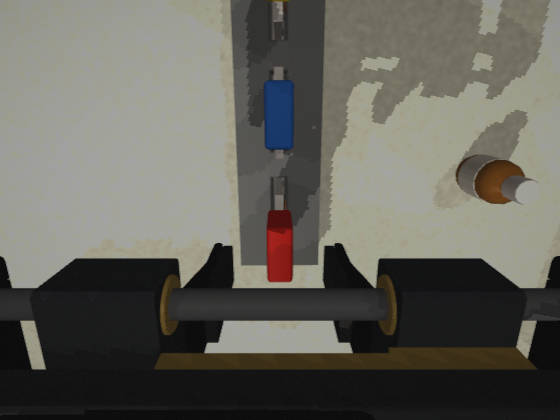

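Call:
{"op": "arm_command", "data": {
  "targets": [
    [0, 0, -0.7, 0, 0, 0, 0.1],
    [0, 0, -0.7, 0, 0, 0, 0.1],
    [0, 0, -0.6, 0, 0, 0, 0.1],
    [0, 0, 0, 0, 0, 0, 0.1]
  ]
}}

```text
t: 7.65
position: [0.5837, -0.3063, 0.0552]
tcp_rot: [-0.002, 0.994, 0.114, 0.0]
force: [-0.2, 0.0, -0.0]
width: 0.0478
```

```bash
cat > look.py <<'E'
from h import *
import sys
n=sys.argv[1]
s=ctrl.sense();print(s['t'],s['width'],s['position'],s['force']);print(q2R(s['tcp_rot']).round(4))
ims=[]
for c,(r,q) in (('wrist',(150,200)),('scene',(250,150)),('side',(120,235))):
    f=cam(c);h,w=(180,160) if c=='wrist' else (100,130)
    ims.append(cv2.resize(f['img'][r:r+h,q:q+w],(int(w*450/h) if c!='wrist' else 400,450),interpolation=cv2.INTER_CUBIC))
    if c=='wrist': w0=ims.pop()
cv2.imwrite('pics/%s_a.png'%n,ims[0][:,:,::-1]);cv2.imwrite('pics/%s_b.png'%n,np.hstack([w0,ims[1][:,100:500]])[:,:,::-1])
E
python3 look.py l8
```

```text
7.65 0.04781219092133001 [ 0.58374994 -0.30633114  0.05520733] [-0.2132964   0.03695187 -0.00564366]
[[ 0.9742  0.2256  0.    ]
 [ 0.2256 -0.9742  0.0042]
 [ 0.001  -0.0041 -1.    ]]
```

View pics/l8_a.png

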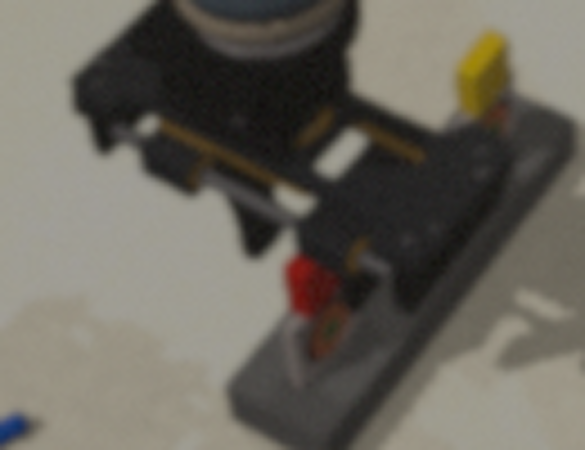

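View pics/l8_b.png

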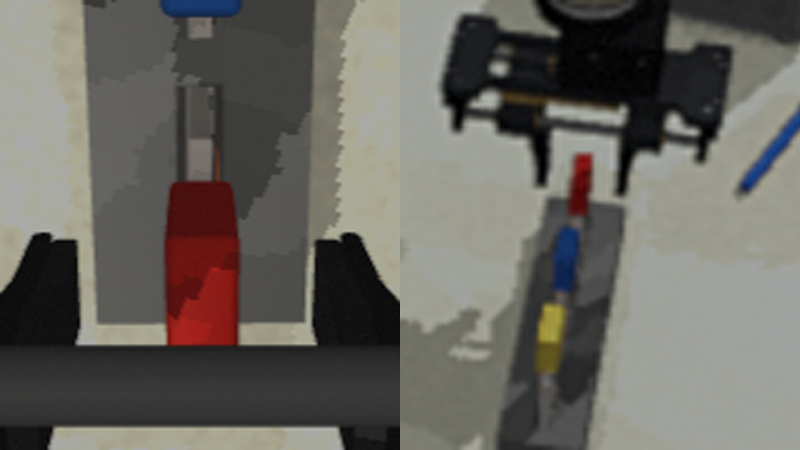

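```bash
python3 - <<'E' | tail -4
from h import *
from fit import proj
from scipy.optimize import least_squares
s=ctrl.sense();p=s['position'];M=q2R(s['tcp_rot'])
ob=[('scene',1,-1,(228,316.7)),('scene',-1,-1,(207.3,306.7)),('side',1,1,(288.6,161.1)),('side',-1,1,(306.6,162.7))]
for yw in(0,.005,.0095):
    r=[]
    for c,sx,sy,u in ob:
        g=least_squares(lambda v:(proj(c,np.array([p+M@[sx*v[0],-sy*yw,-v[1]]]))[0]-u),[.03,.02]);r.append((g.x*1000).round(1).tolist())
    print(yw,r)
E
```

```text
edge 0.1648 -133.4
0 [[20.4, 26.6], [35.3, 23.0], [26.5, 23.9], [31.6, 27.3]]
0.005 [[25.0, 36.0], [30.0, 32.4], [25.8, 29.2], [32.1, 32.6]]
0.0095 [[29.2, 44.4], [25.2, 40.9], [25.2, 34.0], [32.4, 37.3]]
```

Both cameras put the tips about 25–40 mm behind the reported TCP, which fits the empty closing. At z≈0.048 the tips should be at about 0.078 to 0.084, on the tab and clear of the sample ring, whose top is at about 0.066.

Call:
{"op": "arm_command", "data": {
  "targets": [
    [0.1, 0, -0.7, 0, 0, 0, 0.1],
    [0, 0, 0, 0, 0, 0, -0.3],
    [0, 0, 0, 0, 0, 0, -1],
    [0, 0, 0, 0, 0, 0, -1],
    [0, 0, 0, 0, 0, 0, -1],
    [0, 0, 0, 0, 0, 0, -1],
    [0, 0, 0, 0, 0, 0, -1]
  ]
}}

```text
t: 8.68
position: [0.5859, -0.3068, 0.0493]
tcp_rot: [-0.001, 0.994, 0.113, 0.002]
force: [0.2, 0.1, 0.0]
width: 0.0142
```

```bash
python3 look.py l9
```

```text
8.675 0.014199105068763464 [ 0.58587595 -0.30682844  0.04932663] [0.21781252 0.11676449 0.04450146]
[[ 0.9742  0.2255  0.0027]
 [ 0.2255 -0.9742  0.003 ]
 [ 0.0033 -0.0023 -1.    ]]
```

View pics/l9_a.png

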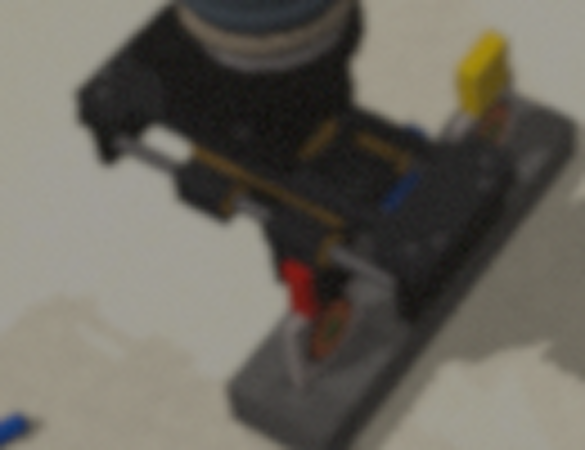

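View pics/l9_b.png

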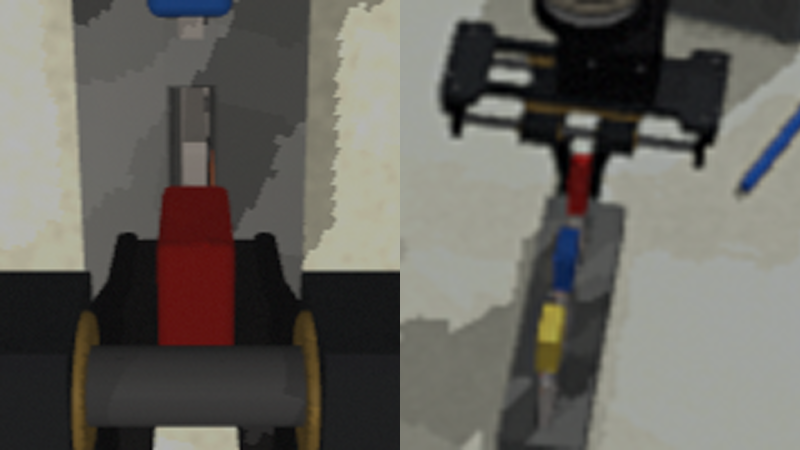

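The gripper holds at 14.2 mm, and the fingers are on the tab above the sample ring. Next is a gentle lift straight up.

Call:
{"op": "arm_command", "data": {
  "targets": [
    [0, 0, 0.3, 0, 0, 0, -1],
    [0, 0, 0.7, 0, 0, 0, -1],
    [0, 0, 0.9, 0, 0, 0, -1],
    [0, 0, 1, 0, 0, 0, -1],
    [0, 0, 1.2, 0, 0, 0, -1],
    [0, 0, 1.5, 0, 0, 0, -1],
    [0, 0, 0, 0, 0, 0, -1]
  ]
}}

```text
t: 9.7
position: [0.5866, -0.3072, 0.1108]
tcp_rot: [-0.001, 0.994, 0.113, 0.003]
force: [-0.6, -0.4, -0.3]
width: 0.0134
```

```bash
python3 look.py l10
```

```text
9.7 0.01344097656871118 [ 0.58657036 -0.30719205  0.11076194] [-0.57320733 -0.44600557 -0.33871712]
[[ 9.742e-01  2.254e-01  5.000e-03]
 [ 2.254e-01 -9.743e-01  1.900e-03]
 [ 5.300e-03 -7.000e-04 -1.000e+00]]
```

View pics/l10_a.png

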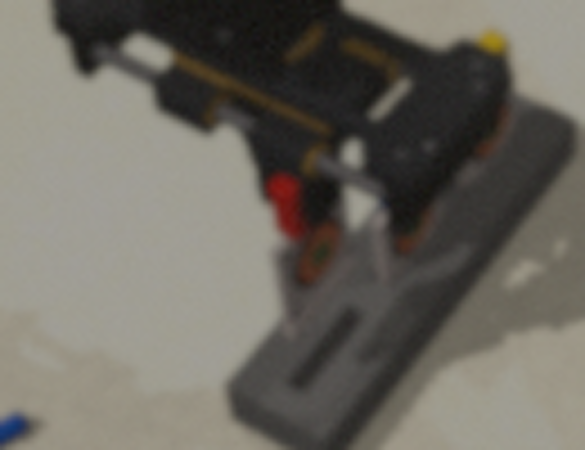

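View pics/l10_b.png

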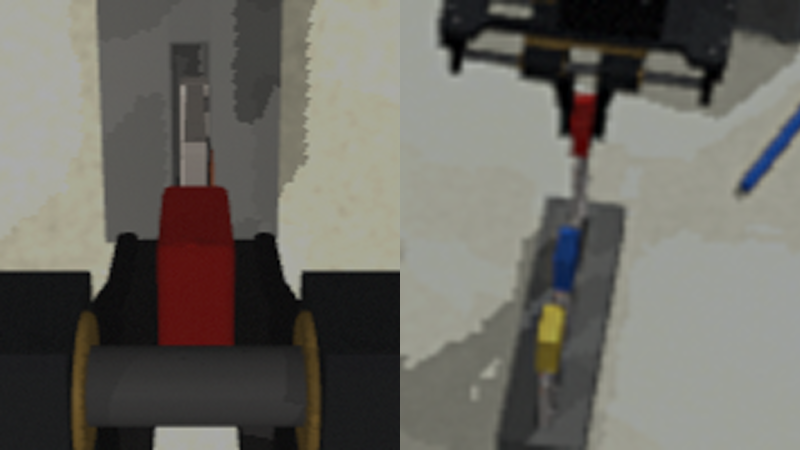

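The red carrier is clear of the rack, with its slot visible and empty at about (325,345) in the crop, and blue and yellow have not moved. Next I'll refine the lens pose with a wireframe overlay.

```bash
cat > ov.py <<'E'
from fit import *
import cv2
def overlay(v,n,off=(0,0,0,0)):
    F=frame(v[3],v[4]);out=[]
    def P(a): return np.array(a)@F.T+v[:3]
    B=[[x,y,z] for x in(.03,.12) for y in(-.026,.026) for z in(-.026,.026)]
    E=[(i,j) for i in range(8) for j in range(i) if bin(i^j).count('1')==1]
    t=np.linspace(0,2*np.pi,40);ring=[[0,.024*np.cos(a),.024*np.sin(a)] for a in t]
    for c,(x0,y0),o in(('scene',(395,110),off[2:]),('side',(118,235),off[:2])):
        im=cv2.resize(D[c+'img'][y0:y0+65,x0:x0+78],None,fx=5*1.0,fy=5,interpolation=cv2.INTER_CUBIC).copy()
        raw=im.copy();g=lambda q:((proj(c,P(q))+np.array(o)-[x0,y0]+.5)*5).astype(int)
        b=g(B)
        for i,j in E: cv2.line(im,tuple(map(int,b[i])),tuple(map(int,b[j])),(0,255,0),1)
        cv2.polylines(im,[g(ring)],True,(255,255,0),1)
        out.append(np.hstack([raw,im]))
    cv2.imwrite('pics/'+n,np.vstack(out)[:600,:,::-1])
if __name__=='__main__':
    overlay(np.r_[.6634,.2544,.248,np.radians(47.8),np.radians(14)],'ov1.png',(-.1,.5,0,.1))
    overlay(np.r_[.6634,.2544,.248,np.radians(47.5),np.radians(20)],'ov2.png',(-.1,.5,0,.1))
E
python3 ov.py >/dev/null
```

```text
(no output)
```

View pics/ov1.png

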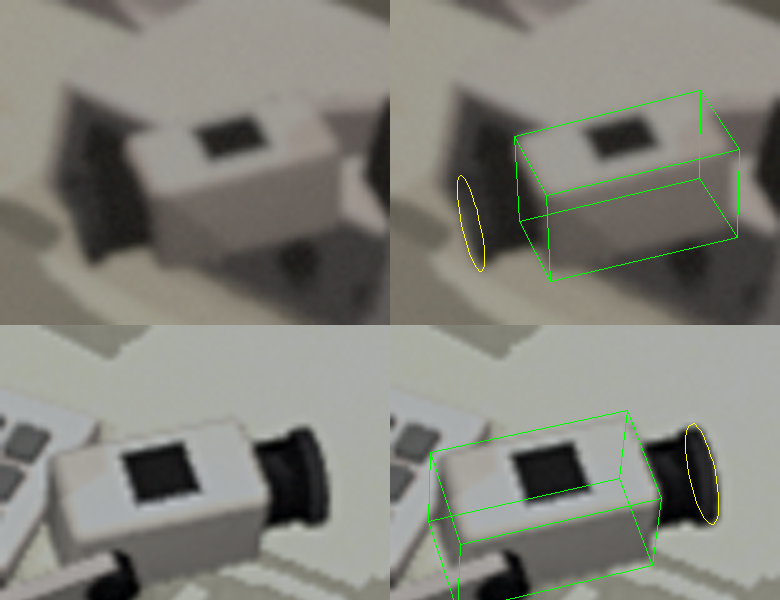

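View pics/ov2.png

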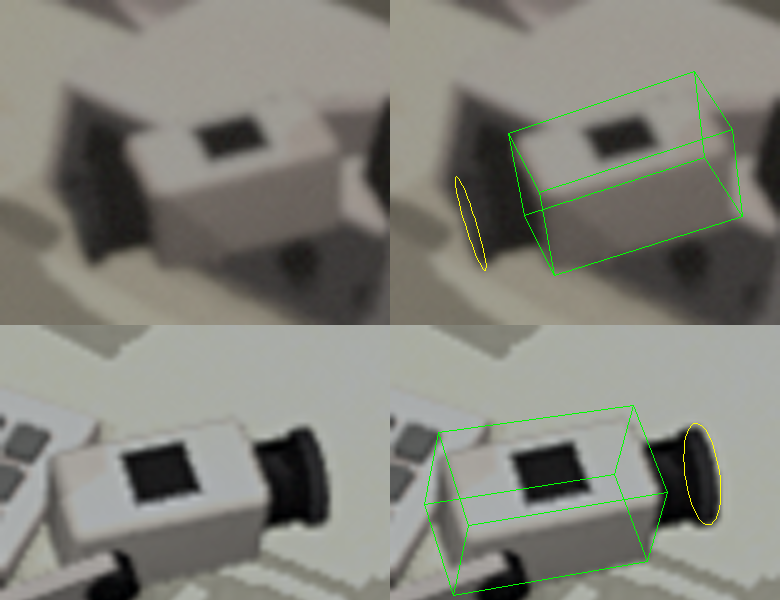

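A slope of 14–15° and a yaw of 47.5° reproduce the head's edge directions, while 20° clearly does not. The lens ring lands on the rim. Next I'll raise the carrier, then move to a staging pose short of the lens.

Call:
{"op": "arm_command", "data": {
  "targets": [
    [0, 0, 3, 0, 0, 0, -1],
    [0, 0, 3.5, 0, 0, 0, -1],
    [0, 0, 3.5, 0, 0, 0, -1],
    [-0.5, 2.5, 1, 0, 0, 2, -1],
    [-1, 4, 0, 0, 0, 4, -1],
    [-1, 4, 0, 0, 0, 4, -1],
    [-1, 4, 0, 0, 0, 4, -1],
    [-1, 4, 0, 0, 0, 4, -1],
    [-0.5, 4, 0, 0, 0, 4, -1],
    [0, 4, 0, 0, 0, 4, -1],
    [0, 4, 0, 0, 0, 4, -1],
    [0, 4, 0, 0, 0, 4, -1],
    [0, 2, 0, 0, 0, 0, -1],
    [0, 0, 0, 0, 0, 0, -1]
  ]
}}

```text
t: 11.6
position: [0.509, 0.0902, 0.2012]
tcp_rot: [-0.009, 0.906, 0.423, -0.018]
force: [-0.6, -1.5, -0.6]
width: 0.0139
```

```bash
cat > goal.py <<'E'
from h import *
lens=np.array([.6634,.2537,.249]);yaw,p=np.radians([47.5,15])
x=np.array([np.cos(yaw)*np.cos(p),np.sin(yaw)*np.cos(p),np.sin(p)]);y=np.array([-np.sin(yaw),np.cos(yaw),0]);C=np.stack([x,y,np.cross(x,y)],1)
off=np.array([.0045,.001,-.0015]) # chip in carrier axes from TCP
def goal(d=.1):
    chip=lens-d*x; return chip-C@off, np.stack([x,-y,-C[:,2]],1)
if __name__=='__main__':
    s=ctrl.sense();M=q2R(s['tcp_rot']);print(s['t'],s['width'],s['position'],s['force'].round(2),s['qpos'].round(2))
    for d in(.2,.1):
        P,G=goal(d);print(d,'shift cm',((P-s['position'])*100).round(2),'turn deg',R.from_matrix(G@M.T).as_rotvec(True).round(2))
E
python3 goal.py; python3 - <<'E'
from h import *
f=cam('side');save(f,'side11.png');f=cam('scene');save(f,'scene11.png')
E
```

```text
11.6 0.01392297358089033 [0.50901466 0.09019938 0.20115772] [-0.57 -1.46 -0.62] [ 0.02  0.24 -0.32  1.84  0.07  1.11  0.55]
0.2 shift cm [ 2.14  1.69 -0.36] turn deg [ 11.15 -12.2   -2.76]
0.1 shift cm [8.67 8.81 2.22] turn deg [ 11.15 -12.2   -2.76]
```

View pics/side11.png

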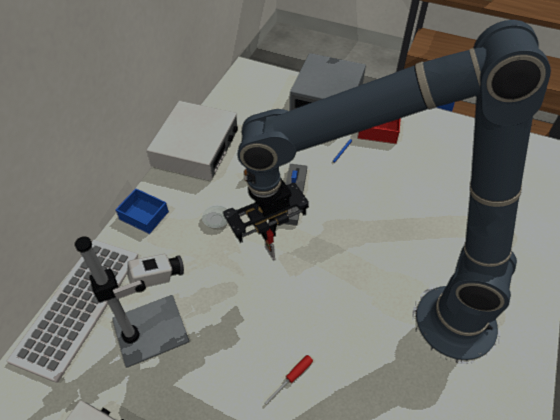

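View pics/scene11.png

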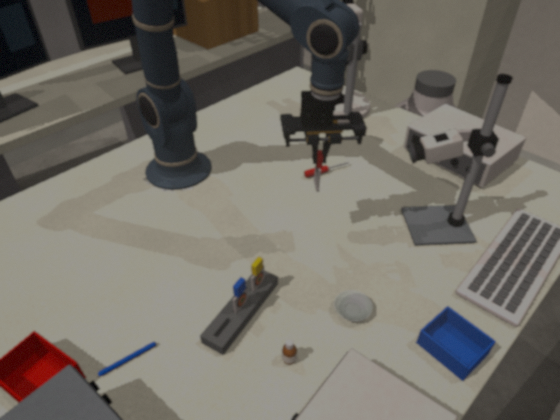

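The side view shows the carrier at (270,240) held upright and about 20 cm from the lens at (178,265), with everything else in place. Next I'll tilt and approach partway.

Call:
{"op": "arm_command", "data": {
  "targets": [
    [1, 0.8, 0, 4, -4.2, -1, -1],
    [1, 0.9, 0, 4, -4, -1, -1],
    [0.7, 0.7, 0.3, 3, -4, -0.8, -1],
    [0.7, 0.7, 0.3, 0, 0, 0, -1],
    [0, 0, 0, 0, 0, 0, -1]
  ]
}}

```text
t: 12.32
position: [0.544, 0.1122, 0.2056]
tcp_rot: [-0.051, 0.91, 0.393, 0.12]
force: [0.5, 0.1, -0.4]
width: 0.014
```

```bash
python3 goal.py
```

```text
12.325 0.013966057765589958 [0.54398961 0.11217532 0.20560881] [ 0.52  0.09 -0.39] [ 0.12  0.17 -0.34  1.95 -0.12  0.82  0.68]
0.2 shift cm [-1.36 -0.51 -0.81] turn deg [0.1  0.09 0.85]
0.1 shift cm [5.17 6.61 1.78] turn deg [0.1  0.09 0.85]
```

Call:
{"op": "arm_command", "data": {
  "targets": [
    [1.2, 1.6, 0.4, 0, 0, 0.8, -1],
    [1.2, 1.6, 0.4, 0, 0, 0, -1],
    [1.2, 1.6, 0.4, 0, 0, 0, -1],
    [0, 0, 0, 0, 0, 0, -1]
  ]
}}

```text
t: 12.82
position: [0.5841, 0.1657, 0.2186]
tcp_rot: [-0.052, 0.907, 0.401, 0.12]
force: [0.1, -0.2, -0.4]
width: 0.0141
```

```bash
python3 goal.py; python3 - <<'E'
from h import *
for c in('side','scene'):
    f=cam(c);save(f,c+'12.png');print(c,[ (t,place(f,c,t)) for t in('lens','chip_red','red_tab')])
f=cam('wrist');save(f,'wrist12.png')
a=cv2.imread('pics/side12.png')[190:330,110:310];b=cv2.imread('pics/scene12.png')[80:220,280:480]
cv2.imwrite('pics/z12.png',np.hstack([cv2.resize(i,(400,280),interpolation=cv2.INTER_CUBIC) for i in(a,b)]))
E
```

```text
12.825 0.014055302453621365 [0.58409201 0.16566374 0.21860406] [ 0.06 -0.19 -0.43] [ 0.03  0.24 -0.35  1.83 -0.06  0.86  0.57]
0.2 shift cm [-5.37 -5.86 -2.11] turn deg [ 0.07  0.08 -0.21]
0.1 shift cm [1.16 1.27 0.48] turn deg [ 0.07  0.08 -0.21]
side [('lens', [(0.8, array([0.6613, 0.2531, 0.2475]))]), ('chip_red', [(0.38, array([0.5822, 0.1711, 0.2166]))]), ('red_tab', [])]
scene [('lens', [(0.84, array([0.662 , 0.2554, 0.2498])), (0.2, array([ 0.484 , -0.4889,  0.0082]))]), ('chip_red', [(0.31, array([0.6647, 0.2532, 0.2515]))]), ('red_tab', [(0.61, array([0.5711, 0.1552, 0.2591])), (0.51, array([ 0.5507, -0.1626,  0.0114]))])]
```

View pics/z12.png

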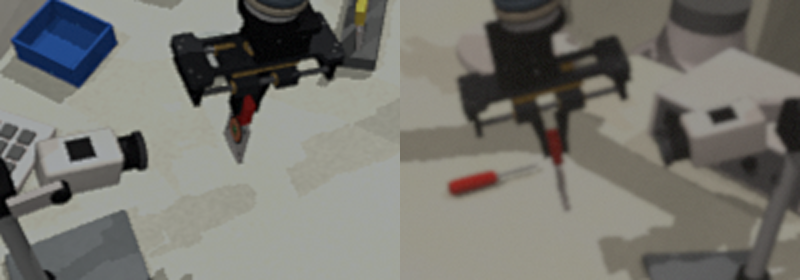

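View pics/wrist12.png

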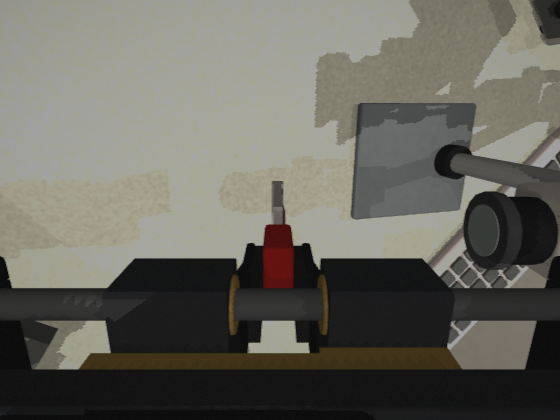

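```bash
python3 - <<'E'
from goal import *
f=cam('wrist');print('lens net wrist',place(f,'wrist','lens'))
Wi=np.linalg.inv(f['W']);k=210/np.tan(np.radians(f['fov_y']/2))
im=f['img'][:,:,::-1].copy()
for pp,col in((15,(0,255,0)),(22,(0,255,255))):
    q=np.radians(pp);X=np.array([np.cos(yaw)*np.cos(q),np.sin(yaw)*np.cos(q),np.sin(q)]);Fm=np.stack([X,y,np.cross(X,y)],1)
    for r,x0 in((.024,0),(.024,.03)):
        t=np.linspace(0,6.283,50);P=np.stack([0*t+x0,r*np.cos(t),r*np.sin(t)],1)@Fm.T+lens
        c=P@Wi[:3,:3].T+Wi[:3,3];u=c[:,:2]/c[:,2:]*k+[f['cx'],f['cy']]
        cv2.polylines(im,[u.astype(np.int32)],True,col,1)
cv2.imwrite('pics/wo.png',cv2.resize(im[150:310,400:560],(640,600),interpolation=cv2.INTER_CUBIC))
E
```

```text
lens net wrist [(0.62, array([0.6619, 0.2539, 0.2492]))]
```

View pics/wo.png

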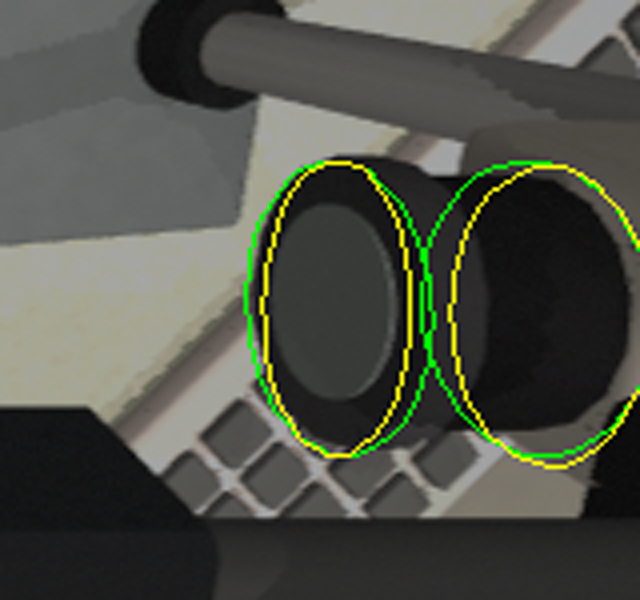

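The wrist overlay puts the predicted lens centre within about 2 px of the seen glass centre, and the glass ellipse ratio of 0.60 (rim about 0.51) fits a slope of 15–19°. I'll use 17° and finish the approach.

```bash
sed -i 's/\[.6634,.2537,.249\]/[.6625,.2537,.249]/; s/47.5,15\]/47.5,17]/' goal.py; python3 goal.py
```

```text
13.375 0.013548006401465447 [0.58283089 0.16229064 0.21818694] [ 0.08  0.12 -0.91] [ 0.03  0.24 -0.35  1.83 -0.06  0.86  0.57]
0.2 shift cm [-5.2  -5.38 -2.75] turn deg [ 1.63 -1.32  0.04]
0.1 shift cm [1.26 1.67 0.17] turn deg [ 1.63 -1.32  0.04]
```

Call:
{"op": "arm_command", "data": {
  "targets": [
    [0.6, 0.8, 0.1, 0.8, -0.7, 0, -1],
    [0.6, 0.8, 0.1, 0.8, -0.6, 0, -1],
    [0, 0, 0, 0, 0, 0, -1],
    [0, 0, 0, 0, 0, 0, -1]
  ]
}}

```text
t: 13.88
position: [0.5957, 0.1795, 0.2204]
tcp_rot: [-0.06, 0.905, 0.398, 0.136]
force: [-0.4, -0.4, -0.9]
width: 0.0135
```

```bash
python3 goal.py; python3 - <<'E'
from goal import *
P={}
for c in('side','scene','wrist'):
    f=cam(c);save(f,c+'14.png')
    for t in('lens','chip_red','red_tab'):
        r=place(f,c,t);print(c,t,r)
        for cf,p in r:
            if t!='lens': print('   in lens frame',(C.T@(p-lens)).round(4))
a=cv2.imread('pics/side14.png')[190:330,110:310];b=cv2.imread('pics/scene14.png')[80:220,280:480]
cv2.imwrite('pics/z14.png',np.hstack([cv2.resize(i,(400,280),interpolation=cv2.INTER_CUBIC) for i in(a,b)]))
E
```

```text
13.875 0.013542383388623364 [0.59569382 0.17953319 0.22040394] [-0.38 -0.36 -0.88] [ 0.03  0.25 -0.36  1.82 -0.08  0.83  0.57]
0.2 shift cm [-6.49 -7.1  -2.98] turn deg [-0.09  0.08  0.04]
0.1 shift cm [-0.03 -0.05 -0.05] turn deg [-0.09  0.08  0.04]
side lens [(0.88, array([0.6607, 0.2533, 0.2473]))]
side chip_red [(0.4, array([0.5969, 0.1854, 0.2197]))]
   in lens frame [-0.0991  0.0022 -0.0003]
side red_tab [(0.85, array([0.5848, 0.1728, 0.26  ]))]
   in lens frame [-0.104   0.0026  0.0433]
scene lens [(0.88, array([0.6645, 0.2503, 0.2506])), (0.42, array([ 0.7317, -0.2489,  0.0314]))]
scene chip_red []
scene red_tab [(0.49, array([0.5827, 0.1674, 0.2611]))]
   in lens frame [-0.1089  0.0005  0.0459]
wrist lens [(0.79, array([0.6588, 0.2557, 0.2473]))]
wrist chip_red []
wrist red_tab [(0.64, array([0.5855, 0.1735, 0.2565]))]
   in lens frame [-0.1041  0.0026  0.0397]
```

View pics/z14.png

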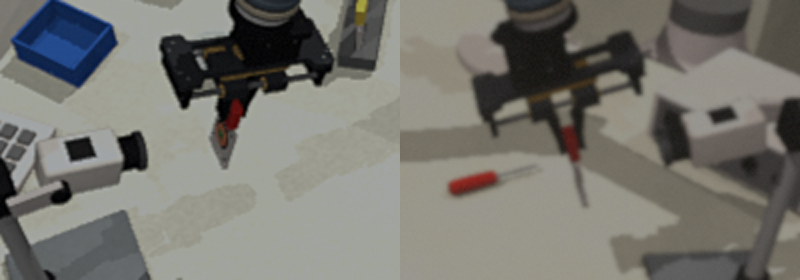

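View pics/wrist14.png

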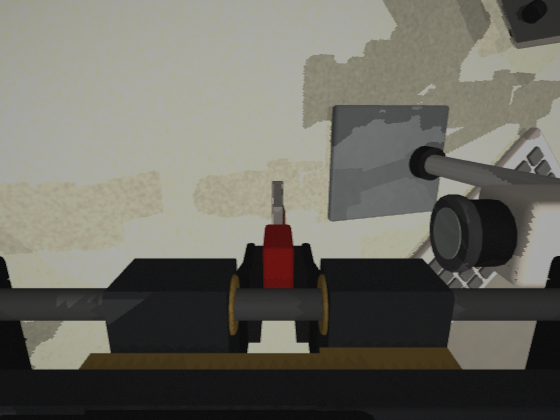

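The chip measures (-0.099, 0.002, 0.000) m in the lens frame. The tab is about 43 mm above it and not tilted, and it faces the lens in the pictures. I'll let it settle and recheck.

Call:
{"op": "arm_command", "data": {
  "targets": [
    [0, 0, 0, 0, 0, 0, -1],
    [0, 0, 0, 0, 0, 0, -1],
    [0, 0, 0, 0, 0, 0, -1]
  ]
}}

```text
t: 14.85
position: [0.5957, 0.1795, 0.2205]
tcp_rot: [-0.06, 0.905, 0.398, 0.136]
force: [-0.1, -0.3, -0.7]
width: 0.0138
```

```bash
python3 - <<'E'
from goal import *
s=ctrl.sense();P,G=goal();print(s['t'],s['width'],(P-s['position']).round(4),np.abs(s['joint_vel']).max())
f=cam('scene')
for t in('carrier_blue','carrier_yellow','vial_mid','dish','driver_grip','marker_mid'):print(t,place(f,'scene',t)[:1])
print(ctrl.sign_off())
E
```

```text
14.85 0.013773335283104683 [-0.0003 -0.0005 -0.0007] 0.0014243562577068991
carrier_blue [(0.92, array([ 0.5679, -0.237 ,  0.0133]))]
carrier_yellow [(0.67, array([ 0.5501, -0.163 ,  0.0095]))]
vial_mid [(0.84, array([ 0.7304, -0.2484,  0.03  ]))]
dish [(0.7, array([ 0.7495, -0.0564,  0.0053]))]
driver_grip [(0.58, array([0.3477, 0.2976, 0.013 ]))]
marker_mid [(0.9, array([ 0.484 , -0.4887,  0.0068]))]
the job is handed in; nothing more can be done
None
```

I took the red carrier out of the rack by its tab, with the fingers above the sample, and handed the job in holding it in front of the camera, at about 15.2 s of the 32 s. No verdict is reported.

**Final checks**
- **Sample position:** the side camera put it at about (-0.099, 0.002, 0.000) m in my estimated lens frame. That is one network reading at low confidence (0.4), and the other two views did not detect the sample.
- **Tab:** it read 40–46 mm above the sample's centre in all three views, which fits an upright, square pose.
- **Stillness:** the arm was within 1 mm of its goal and not moving, with the grip at 13.8 mm on the 14 mm tab.
- **Other objects:** blue, yellow, vial, dish, screwdriver and marker all read within a few mm of where they started. Lens readings at the final pose agreed with the first ones to about 5 mm.

**What disagreed or went wrong**
- **First closing missed:** the fingers shut on nothing above the tab. Camera views showed the real tips about 30 mm behind the reported TCP, so I went lower and gripped again.
- **Drift on the first descent:** the gripper drifted about 2.5 cm sideways towards blue. I corrected it with nothing touched.
- **Camera slope:** my estimates ran from about 14° to 20°, so I used 17°. I put the leftover angle error at about 3° (0.05 rad), against the 0.22 rad allowed.

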